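Rake the chopsticks square into the rack and cover them

TASK

With the hand rake, comb the five scattered chopsticks flat into the corner of the dark rack: parallel and side by side along its long rail, their far ends up against the end stop, without touching a stick with the gripper. Then stand the rake upright back where it stood, and seat the cover plate flat on the rack's two pins so that it covers the sticks. Leave the spice jar, the tin and the lemon where they are.

Things in the scene. Friction and masses are not known exactly. Their poses are not given: they have to be found in the camera images.
- rack: dark wooden corner rack fixed to the worktop: two low rails, 11 mm high, at a right angle. Origin at the inner corner, on the worktop. Long rail: from the corner 174 mm in -x (towards the robot), y = 0 to -26 mm. End stop: x = 0 to +16 mm, y = -26 to +85 mm. The sticks belong at x < 0, y > 0 in the corner. Two upright steel pins stand on the long rail
- pin_far (a point): tip of the locating pin farther from the robot: 8 mm thick, pointed, 13 mm high above the rail's top, which makes its tip 24 mm above the worktop; at x = -25, y = -13 mm of the rack
- pin_near (a point): tip of the other, equal pin, at x = -105, y = -13 mm of the rack
- stick0: wooden chopstick, a straight square rod 120 x 10 x 10 mm, lying loose and flat on the worktop; all five are alike; origin at the middle of its underside, x along its length (either way round), z up
- stick1: wooden chopstick, a straight square rod 120 x 10 x 10 mm, lying loose and flat on the worktop; all five are alike; origin at the middle of its underside, x along its length (either way round), z up
- stick2: wooden chopstick, a straight square rod 120 x 10 x 10 mm, lying loose and flat on the worktop; all five are alike; origin at the middle of its underside, x along its length (either way round), z up
- stick3: wooden chopstick, a straight square rod 120 x 10 x 10 mm, lying loose and flat on the worktop; all five are alike; origin at the middle of its underside, x along its length (either way round), z up
- stick4: wooden chopstick, a straight square rod 120 x 10 x 10 mm, lying loose and flat on the worktop; all five are alike; origin at the middle of its underside, x along its length (either way round), z up
- rake: wooden hand rake, 92 mm tall, 0.11 to 0.22 kg, standing on its teeth left of the sticks. Origin under its middle at the tooth tips; z up, x along the head. Two rows of eight teeth (8 mm thick, 15 mm apart) at y = -12 and +12 mm: they cover 113 x 32 mm and no stick slips between. Head bar 121 x 36 mm, from 21 to 35 mm height; square handle 24 x 24 mm, from 39 to 92 mm height
- cover: wooden cover plate 110 x 76 x 6 mm, 0.1 kg, lying right of the rack. Origin at the middle of its underside, x along its length, z up. Grip bar along its middle: 60 mm long (x), 16 mm thick, up to 36 mm. Two through holes 12 mm wide at x = +40 and -40, y = -25 mm. Seated, it is the same way round as the rack, origin at x = -65, y = +12 mm of the rack, 11 mm up
- hole_far (a point): middle of the cover's hole at x = +40 mm, at the underside; goes over pin_far
- hole_near (a point): middle of the cover's hole at x = -40 mm, at the underside; goes over pin_near
- salt_jar: small spice jar 44 mm wide, 105 mm tall, standing loose near the sticks' far ends, left of the end stop, in front of the microwave; origin at the middle of its foot
- tin: food tin 76 mm wide, 58 mm tall, standing loose right of the rack, towards the robot; origin at the middle of its foot
- lemon: lemon 70 x 50 x 50 mm lying right of the cover; origin under its middle

How it is judged:
On the way, in this order (a step that is already met when the one before it is completed fails the run):
1. the five sticks lie flat, parallel and side by side in the corner of the rack, far ends at the end stop (angle between the x axis of each of stick0, stick1, stick2, stick3, stick4 and the x axis of rack, either way round below 0.06 rad and y of stick0 in the frame of rack between 0 and 0.058 m and x of stick0 in the frame of rack between -0.07 and -0.055 m and height (world z) of each of stick0, stick1, stick2, stick3, stick4 below 0.004 m and y of stick1 in the frame of rack between 0 and 0.058 m and x of stick1 in the frame of rack between -0.07 and -0.055 m and y of stick2 in the frame of rack between 0 and 0.058 m and x of stick2 in the frame of rack between -0.07 and -0.055 m and y of stick3 in the frame of rack between 0 and 0.058 m and x of stick3 in the frame of rack between -0.07 and -0.055 m and y of stick4 in the frame of rack between 0 and 0.058 m and x of stick4 in the frame of rack between -0.07 and -0.055 m), for 0.2 s.
2. the rake stands upright back in its place and is let go (distance of rake from where it was at the start of the episode below 0.04 m and angle between rake's own z axis and vertical below 0.1 rad and contact force between the fingers and rake below 0.1 N), for 0.2 s.
3. the cover is seated on both pins over the sticks (horizontal distance between hole_far and pin_far below 0.004 m and horizontal distance between hole_near and pin_near below 0.004 m and z of cover in the frame of rack below 0.0145 m and angle between cover's own z axis and vertical below 0.06 rad), for 0.2 s.
At the end, for the whole second after the job is handed in: Sticks flat, within 0.06 rad of the rail, middles under 58 mm from it, far ends within 10 mm of the stop; rake upright within 40 mm of where it stood; cover holes within 4 mm of the pins, underside under 14.5 mm up, level to 0.06 rad; all at rest (all of step 1 and all of step 3 and distance of rake from where it was at the start of the episode below 0.04 m and angle between rake's own z axis and vertical below 0.1 rad and linear speed of each of stick0, stick1, stick2, stick3, stick4, rake, cover below 0.02 m/s); the robot touches nothing.
It fails at once if the gripper touches a stick (contact force between any of the fingers, the arm and stick0 above 0.5 N or contact force between any of the fingers, the arm and stick1 above 0.5 N or contact force between any of the fingers, the arm and stick2 above 0.5 N or contact force between any of the fingers, the arm and stick3 above 0.5 N or contact force between any of the fingers, the arm and stick4 above 0.5 N).
It fails at once if a bystander is moved more than 15 mm or tipped (distance of any of salt_jar, tin, lemon from where it was at the start of the episode above 0.015 m or angle between any of salt_jar, tin's own z axis and vertical above 0.3 rad).
It also fails if it takes over 61 s, if anything falls off the work surface, if the arm or the gripper's body presses on something with over 40 N, if the wrist force passes 120 N, or if a joint passes its speed limit or range.

ROBOT

A 7-joint arm with a two-finger parallel gripper is mounted at the origin on a cart in front of the work surface, level with it; the furniture and walls round the work are solid. World frame = base frame: x ahead of the robot, y to its left, z up, the work surface at z = 0. Lengths are in m, angles in rad, forces in N, time in s.
With the tool pointing down it reaches from about 0.375 to 0.925 m from the base axis. Payload 3.1 kg.
Tool frame: the origin (TCP) lies midway between the tips of the shut fingers; the grasp point (between the pads) lies 19 mm behind it; z points along the fingers, y is the line along which they close (so a half turn about z gives the same grasp; the last joint's range is limited). The gripper opens to 85 mm and grips with 20 to 120 N. Pads are 22 mm wide; open, the fingers measure 114 mm over their backs; the gripper's body (76 mm by 85 mm) begins 54 mm behind the grasp point. The pads swing forward as they close: fully open they stand 13 mm farther back than shut.
Start: joints at [-1.294, 0.383, 0.044, 1.598, -0.018, 1.161, -0.05], TCP at [0.238, 0.605, 0.231] pointing down, gripper open.
Joint ranges: [-2.61, 2.61], [-0.41, 2.15], [-1.48, 1.57], [0, 2.5], [-1.57, 4.71], [0.05, 1.97], [-2.85, 2.85]. Speed limits (rad/s): [2.79, 2.79, 3.14, 3.14, 3.14, 3.14, 3.14].

INTERFACE

Orientations are given as a unit quaternion [x, y, z, w].
In Python, from workcell import manip gives the robot as it stands.
- The arm moves only by the tool step_arm, never from a script. Its argument "increments" is a list of rows, each an object of numbers: "x", "y", "z": the shift along the tool's x, y, z in mm; "yaw": the turn about the tool's z in units of 8 degrees (1.0 is 8 degrees); "gripper": the gripper command: -1 is shut, 1 is fully open, values between are in proportion. A call has 1 to 12 rows; each row is the pose to reach, as a shift and turn from the pose commanded when the call began, along the tool's axes at that moment; what a row does not reach only later rows make up. A row lasts 1/10 s, in which the tool goes at most 50 mm and 8.59 degrees, less where a joint would pass 70% of its speed; a pose out of reach is approached as far as the arm can. A call with a gripper value outside its range is refused whole. The fingers move at their own pace and stop on an object; "newtons" is the grip in N (left out, the last holds). Time passes only in rows, so rows that repeat a pose let the fingers close. It gives the time, the measured TCP pose, the force, the opening and the grip force at its end, in the units of the state.
- manip.get_obs(): the state, without advancing time (a new reading comes with each control period).
- manip.capture(name): name is "side" or "top"; returns (picture, depth): 480x640x3 uint8, red, green, blue; 480x640 float32, m along the optical axis (not along the pixel's ray), 0 where there is no reading.
- manip.camera_model(name): a dict with "K" (3x3 intrinsics, pixels), "distortion" ([k1, k2, p1, p2, k3] as OpenCV has them; the pictures are not rectified), "xyz" and "attitude" of the camera in the world. Camera axes: x right, y down, z forward; pixel columns grow to the right and rows downward; lengths in m; the calibration is good to about 2 mm. A picture is of the moment at which its call begins. camera_model takes no time and is no camera call.
- manip.finish_job(): hands the job in; it is judged then, once.
The state is a dict: "time": time; "qpos": joint angles; "qd": joint speeds; "effort": joint torques, N m; "position": TCP position; "tcp_rot": TCP orientation; "ft_force": force on the tool from outside, world axes, zero at the start; "torque": the same for the moment, N m; "grip_width": finger opening in m; "gripper_force": force on a finger pad.
Only numpy, scipy, OpenCV 4.12 (cv2) and the standard library are available. Lean on these libraries where they do the work, as an engineer would, in place of code of your own. Each camera call takes 0.05 s, during which the arm holds its last target. There are 200 camera calls.

## Working session

There is one attempt and no reset: what is moved stays moved. The work goes in short steps, Python scripts to look and compute and a tool call to move; the robot and the scene stay as the last step left them, time stands still between calls to the robot, and variables do not carry over. Pictures are saved under pics/ and viewed, at most 10 in all, crops included, and the job is handed in when it is done.

Besides the shell and the picture viewer there is one more tool, called after "Request:" as name([rows], argument=value, ...), one row to a line, values as JSON. step_arm: Moves the arm, as the interface text tells. Its arguments: {"type":"object","properties":{"increments":{"type":"array","items":{"type":"object","properties":{"x":{"type":"number"},"y":{"type":"number"},"z":{"type":"number"},"yaw":{"type":"number"},"gripper":{"type":"number"}}}},"newtons":{"type":"number"}},"required":["increments"]}

```bash
mkdir -p pics
cat > h.py <<'E'
import numpy as np, cv2
from scipy.spatial.transform import Rotation as R
from workcell import manip
def cam(n):
    m=manip.camera_model(n); return np.array(m['K']),np.array(m['distortion']),np.array(m['xyz']),R.from_quat(m['attitude']).as_matrix() if np.size(m['attitude'])==4 else np.array(m['attitude'])
def cloud(n,d):
    K,D,t,A=cam(n); v,u=np.mgrid[0:480,0:640]
    p=cv2.undistortPoints(np.stack([u,v],-1).reshape(-1,1,2).astype(np.float32),K,D).reshape(480,640,2)
    c=np.dstack([p[...,0]*d,p[...,1]*d,d]); return c@A.T+t
def proj(n,P):
    K,D,t,A=cam(n); q=(np.atleast_2d(P)-t)@A
    return cv2.projectPoints(q,np.zeros(3),np.zeros(3),K,D)[0].reshape(-1,2)
E
python3 - <<'E'
from h import *
for n in('side','top'):
    im,d=manip.capture(n); cv2.imwrite(f'pics/{n}0.png',im[...,::-1]); np.savez(f'{n}0',im=im,d=d)
    print(n,manip.camera_model(n))
print(manip.get_obs())
E
```

```text
side {'K': array([[527.99637908,   0.        , 324.15546325],
       [  0.        , 527.99637908, 239.8113969 ],
       [  0.        ,   0.        ,   1.        ]]), 'distortion': array([-0.09730506,  0.        ,  0.        ,  0.        ,  0.        ]), 'xyz': array([0.17751122, 0.26661687, 0.52970896]), 'attitude': array([-0.18004099,  0.86825803, -0.45122148,  0.10056051])}
top {'K': array([[553.13960195,   0.        , 322.38739565],
       [  0.        , 553.13960195, 238.97328406],
       [  0.        ,   0.        ,   1.        ]]), 'distortion': array([-0.11595591,  0.        ,  0.        ,  0.        ,  0.        ]), 'xyz': array([ 0.22783151, -0.34337407,  1.07731363]), 'attitude': array([-0.67960123,  0.72427804, -0.08563863,  0.07892726])}
{'time': 0.1, 'qpos': array([-1.2938018 ,  0.38377274,  0.04384146,  1.59944485, -0.01789764,
        1.16123862, -0.04992088]), 'qd': array([-0.00117907, -0.00124698,  0.00049543, -0.00522027,  0.00031327,
        0.00201092, -0.00141041]), 'effort': array([ 3.25433284e-03, -4.34725535e+01,  1.02966148e+00, -2.50455719e+01,
        1.09272043e-02,  5.43076647e-03,  3.29347881e-05]), 'position': array([0.23763604, 0.6040556 , 0.22998736]), 'tcp_rot': array([ 1.86275207e-01,  9.82496830e-01, -1.22462308e-03, -1.63832565e-04]), 'ft_force': array([-0.94983759,  0.54970133, -0.50430925]), 'torque': array([ 0.00479605, -0.01679449, -0.0113434 ]), 'gripper_force': 0.0, 'grip_width': 0.08513261462392321}
```

View pics/top0.png

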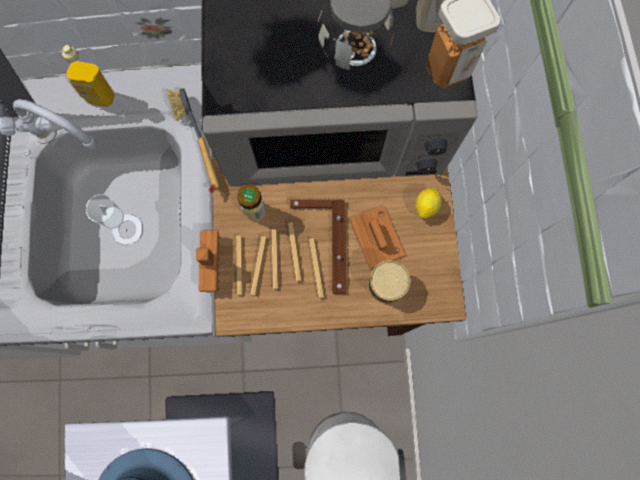

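View pics/side0.png

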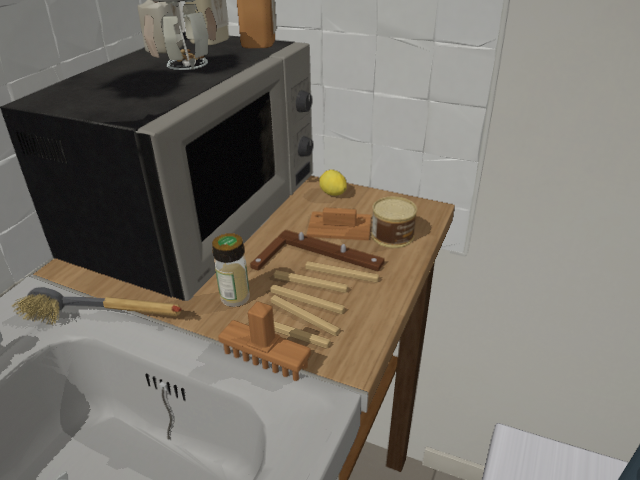

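Top view: five sticks at columns 238–318, row ~265; rack corner at about (336,207), stop running left, long rail down to (340,292); rake at (207,260), jar (250,200), cover (378,237), tin (390,281), lemon (428,203). Next I fit positions from the heights.

Run:
```python
from h import *
z=np.load('top0.npz'); P=cloud('top',z['d']); im=z['im']
for uv in [(238,265),(318,265),(336,207),(340,292),(207,255),(250,195),(378,237),(390,281),(428,203),(230,310),(400,310),(300,310),(345,180),(295,204),(160,465)]:
    print(uv,P[uv[1],uv[0]].round(4))
roi=np.zeros((480,640),bool); roi[185:320,195:460]=1
def blobs(lo,hi,roi=roi,amin=25):
    m=((P[...,2]>lo)&(P[...,2]<hi)&roi).astype(np.uint8)
    n,l,s,c=cv2.connectedComponentsWithStats(m)
    for i in range(1,n):
        if s[i,4]<amin: continue
        q=P[l==i]; r=cv2.minAreaRect(q[:,:2].astype(np.float32)*1000)
        print('px',c[i].round(),'n',s[i,4],'xy',np.round(r[0],1),'size',np.round(r[1],1),'ang',round(r[2],1),'zmed',q[:,2].mean().round(4))
print('low');blobs(.005,.016)
print('grip/rake head');blobs(.027,.045)
print('high');blobs(.05,.12)
K=z['d'][300:318,230:400]; print(P[300:318,230:330,2].std(),P[300:318,230:330,2].mean())
```

```text
(238, 265) [ 0.4387 -0.193   0.0112]
(318, 265) [ 0.4296 -0.3499  0.0073]
(336, 207) [ 0.5444 -0.3932  0.0126]
(340, 292) [ 0.3736 -0.3893  0.0069]
(207, 255) [ 0.4455 -0.1475  0.089 ]
(250, 195) [ 0.551  -0.2318  0.1025]
(378, 237) [ 0.4721 -0.4693  0.0352]
(390, 281) [ 0.3815 -0.482   0.0557]
(428, 203) [ 0.5308 -0.5714  0.0486]
(230, 310) [ 0.3524 -0.173   0.001 ]
(400, 310) [ 0.3313 -0.5036  0.0025]
(300, 310) [ 0.3442 -0.3094  0.0007]
(345, 180) [ 0.6052 -0.4164 -0.001 ]
(295, 204) [ 0.5567 -0.3113  0.0103]
(160, 465) [ 0.0692 -0.0334  0.012 ]
low
px [453. 196.] n 34 xy [ 554.  -633.6] size [ 1.8 47.1] ang 87.6 zmed 0.0097
px [333. 237.] n 1530 xy [ 471.4 -351.4] size [109.2 193.3] ang 87.1 zmed 0.0106
px [376. 236.] n 1005 xy [ 481.2 -471.2] size [109.9  77.7] ang 16.5 zmed 0.0069
px [455. 218.] n 34 xy [ 507.2 -631.8] size [ 2.3 40.2] ang 88.6 zmed 0.0113
px [294. 251.] n 292 xy [ 461.4 -304.5] size [119.  10.] ang 5.2 zmed 0.0094
px [274. 259.] n 301 xy [ 448.5 -264.9] size [ 10.1 119.8] ang 87.9 zmed 0.0094
px [458. 241.] n 42 xy [ 458.9 -630.3] size [ 4.8 46.9] ang 88.3 zme
[... 387 characters left out ...]
.2 90.2] ang 88.0 zmed 0.0349
px [428. 204.] n 387 xy [ 538.3 -576.2] size [52.1 57.3] ang 25.6 zmed 0.0379
px [256. 214.] n 55 xy [ 536.8 -233. ] size [17.3 43.3] ang 18.4 zmed 0.0356
px [378. 233.] n 257 xy [ 481.4 -471.6] size [60.2 16.6] ang 18.0 zmed 0.0349
px [209. 262.] n 888 xy [ 448.4 -137.9] size [ 35.5 120.9] ang 87.8 zmed 0.0343
px [380. 296.] n 48 xy [ 358.6 -466.5] size [58.6 14.5] ang 58.9 zmed 0.0368
high
px [250. 199.] n 619 xy [ 549.2 -229.1] size [44.1 43.1] ang 68.1 zmed 0.0951
px [204. 255.] n 242 xy [ 449.  -138.3] size [23.4 25.3] ang 86.1 zmed 0.0833
px [390. 280.] n 1261 xy [ 384.2 -482. ] size [75.  74.3] ang 41.4 zmed 0.0547
0.07606698620838864 0.004625829621706738
```

```bash
cat >> h.py <<'E'
def rel(x,y,z,ang,base=None):
    "rows' numbers (mm, yaw units) from present pose to TCP x,y,z (m), tool y axis at world angle ang (deg)"
    o=manip.get_obs(); A=R.from_quat(o['tcp_rot']).as_matrix(); a0=np.degrees(np.arctan2(A[1,1],A[0,1]))
    dy=(ang-a0+180)%360-180
    print('t',round(o['time'],2),'tcp',o['position'].round(4),'toolY',a0.round(2),'F',o['ft_force'].round(1),'w',round(o['grip_width'],4))
    print('  shift',(A.T@(np.array([x,y,z])-o['position'])*1000).round(1),'yaw',round(-dy/8,3))
def rack(x,y,th=np.radians(-2.9),c=(.5488,-.3849)):
    return np.array(c)+np.array([np.cos(th)*x-np.sin(th)*y,np.sin(th)*x+np.cos(th)*y])
E
python3 - <<'E'
from h import *
z=np.load('top0.npz'); P=cloud('top',z['d']); im=z['im']
m=((P[...,2]>.0085)&(P[...,2]<.0125)); 
for x in(-25,-105):
    w=rack(x/1e3,-.013); print(w,proj('top',[*w,.024]))
# bright grey dots on the dark rack
r=im[190:300,285:352].astype(int); g=(r.max(2)-r.min(2)<30)&(r.max(2)>70)
n,l,s,c=cv2.connectedComponentsWithStats(g.astype(np.uint8))
for i in range(1,n):
    if s[i,4]<60: 
        q=(l==i); ww=P[190:300,285:352][q]; print((c[i]+[285,190]).round(1),s[i,4],ww.mean(0).round(4),ww[:,2].max().round(4))
rel(.46,.2,.20,87.8); rel(.449,-.138,.15,87.8)
E
```

```text
[ 0.52317431 -0.39661853] [[338.61857363 215.52950901]]
[ 0.44327676 -0.39257109] [[339.4448298  255.14915208]]
[295.8 202.9] 21 [ 0.559  -0.3131  0.0101] 0.0134
[338.  217.7] 24 [ 0.5208 -0.3954  0.0169] 0.0257
[338.5 257.2] 24 [ 0.4406 -0.3908  0.0171] 0.0263
[338.7 285.5] 22 [ 0.3859 -0.3875  0.011 ] 0.0155
t 0.1 tcp [0.2376 0.6041 0.23  ] toolY 68.53 F [-0.9  0.5 -0.5] w 0.0851
  shift [-354.8 -294.5   30.8] yaw -2.409
t 0.1 tcp [0.2376 0.6041 0.23  ] toolY 68.53 F [-0.9  0.5 -0.5] w 0.0851
  shift [-468.3 -613.    81.6] yaw -2.409
```

Request:
step_arm([
  {"x": -50,"y": -40,"z": 0,"yaw": -0.5,"gripper": 1},
  {"x": -200,"y": -150,"z": 0,"yaw": -1.2,"gripper": 1},
  {"x": -280,"y": -220,"z": 20,"yaw": -2,"gripper": 1},
  {"x": -355,"y": -295,"z": 30,"yaw": -2.41,"gripper": 1},
  {"x": -355,"y": -295,"z": 30,"yaw": -2.41,"gripper": 1},
  {"x": -355,"y": -295,"z": 30,"yaw": -2.41,"gripper": 1},
  {"x": -355,"y": -295,"z": 30,"yaw": -2.41,"gripper": 1},
  {"x": -355,"y": -295,"z": 30,"yaw": -2.41,"gripper": 1},
  {"x": -355,"y": -295,"z": 30,"yaw": -2.41,"gripper": 1},
  {"x": -410,"y": -450,"z": 50,"yaw": -2.41,"gripper": 1},
  {"x": -468,"y": -613,"z": 70,"yaw": -2.41,"gripper": 1},
  {"x": -468,"y": -613,"z": 70,"yaw": -2.41,"gripper": 1},
])

```text
time: 1.3
position: [0.4521, 0.0607, 0.1842]
tcp_rot: [0.019, 1.0, -0.0, -0.0]
ft_force: [1.0, -1.0, 1.2]
grip_width: 0.0851
gripper_force: 0.0
```

Run:
```python
from h import *
rel(.449,-.138,.12,87.8); rel(.449,-.138,.05,87.8)
```

```text
t 1.3 tcp [0.4521 0.0607 0.1842] toolY 87.8 F [ 1.  -1.   1.2] w 0.0851
  shift [  -4.5 -198.7   64.3] yaw 0.0
t 1.3 tcp [0.4521 0.0607 0.1842] toolY 87.8 F [ 1.  -1.   1.2] w 0.0851
  shift [  -4.6 -198.7  134.3] yaw 0.0
```

Request:
step_arm([
  {"x": -2,"y": -50,"z": 30,"gripper": 1},
  {"x": -4,"y": -100,"z": 40,"gripper": 1},
  {"x": -5,"y": -150,"z": 50,"gripper": 1},
  {"x": -5,"y": -199,"z": 50,"gripper": 1},
  {"x": -5,"y": -199,"z": 50,"gripper": 1},
  {"x": -5,"y": -199,"z": 50,"gripper": 1},
  {"x": -5,"y": -199,"z": 50,"gripper": 1},
])

```text
$.increments[0]: bad value
```

Run:
```python
from h import *
rel(.449,-.138,.052,87.8)
```

```text
t 1.3 tcp [0.4521 0.0607 0.1842] toolY 87.8 F [ 1.  -1.   1.2] w 0.0851
  shift [  -4.6 -198.7  132.3] yaw 0.0
```

Request:
step_arm([
  {"x": -2,"y": -50,"z": 30,"yaw": 0,"gripper": 1},
  {"x": -4,"y": -100,"z": 40,"yaw": 0,"gripper": 1},
  {"x": -5,"y": -150,"z": 50,"yaw": 0,"gripper": 1},
  {"x": -5,"y": -199,"z": 50,"yaw": 0,"gripper": 1},
  {"x": -5,"y": -199,"z": 50,"yaw": 0,"gripper": 1},
  {"x": -5,"y": -199,"z": 50,"yaw": 0,"gripper": 1},
  {"x": -5,"y": -199,"z": 50,"yaw": 0,"gripper": 1},
])

```text
time: 2.0
position: [0.45, -0.1348, 0.1345]
tcp_rot: [0.019, 1.0, 0.0, -0.0]
ft_force: [-0.2, -0.0, -0.3]
grip_width: 0.0854
gripper_force: 0.0
```

Run:
```python
from h import *
rel(.449,-.138,.052,87.8)
```

```text
t 2.0 tcp [ 0.45   -0.1348  0.1345] toolY 87.87 F [-0.2 -0.  -0.3] w 0.0854
  shift [ 0.8 -3.3 82.5] yaw 0.008
```

Request:
step_arm([
  {"x": 1,"y": -2,"z": 40,"yaw": 0,"gripper": 1},
  {"x": 1,"y": -2,"z": 70,"yaw": 0,"gripper": 1},
  {"x": 1,"y": -2,"z": 82,"yaw": 0,"gripper": 1},
  {"x": 1,"y": -2,"z": 82,"yaw": 0,"gripper": 0},
  {"x": 1,"y": -2,"z": 82,"yaw": 0,"gripper": -0.3},
  {"x": 1,"y": -2,"z": 82,"yaw": 0,"gripper": -1},
  {"x": 1,"y": -2,"z": 82,"yaw": 0,"gripper": -1},
  {"x": 1,"y": -2,"z": 82,"yaw": 0,"gripper": -1},
  {"x": 1,"y": -2,"z": 82,"yaw": 0,"gripper": -1},
  {"x": 1,"y": -2,"z": 82,"yaw": 0,"gripper": -1},
], newtons=100)

```text
time: 3.0
position: [0.4506, -0.1383, 0.0542]
tcp_rot: [0.019, 1.0, 0.0, 0.002]
ft_force: [-0.7, 0.4, 7.0]
grip_width: 0.0228
gripper_force: 98.0
```

Run:
```python
from h import *
print(manip.get_obs()['gripper_force'])
w=rack(-.105,.240); rel(*w,.055,87.1)
```

```text
98.01956176757812
t 3.0 tcp [ 0.4506 -0.1383  0.0542] toolY 87.8 F [-0.7  0.4  7. ] w 0.0228
  shift [-5.6 -1.4 -0.8] yaw 0.088
```

Request:
step_arm([
  {"x": 0,"y": -1,"z": -3,"yaw": 0,"gripper": -1},
  {"x": 2,"y": -3,"z": -3,"yaw": 0.09,"gripper": -1},
  {"x": 2,"y": -3,"z": -3,"yaw": 0.09,"gripper": -1},
  {"x": 2,"y": -3,"z": -3,"yaw": 0.09,"gripper": -1},
])

```text
time: 3.4
position: [0.4461, -0.1411, 0.0554]
tcp_rot: [0.026, 1.0, 0.0, -0.001]
ft_force: [0.3, 0.9, -1.7]
grip_width: 0.0231
gripper_force: 97.8
```

Run:
```python
from h import *
im,d=manip.capture('side'); cv2.imwrite('pics/side1.png',cv2.resize(im[180:420,120:440,::-1],(640,480)))
for ry in(.130,.075): rel(*rack(-.112,ry),.056,87.1)
```

```text
t 3.45 tcp [ 0.4463 -0.141   0.0554] toolY 87.07 F [ 1.   0.5 -1.7] w 0.0229
  shift [  -2.7 -108.4   -0.6] yaw -0.003
t 3.45 tcp [ 0.4463 -0.141   0.0554] toolY 87.07 F [ 1.   0.5 -1.7] w 0.0229
  shift [  -2.8 -163.4   -0.6] yaw -0.003
```

View pics/side1.png

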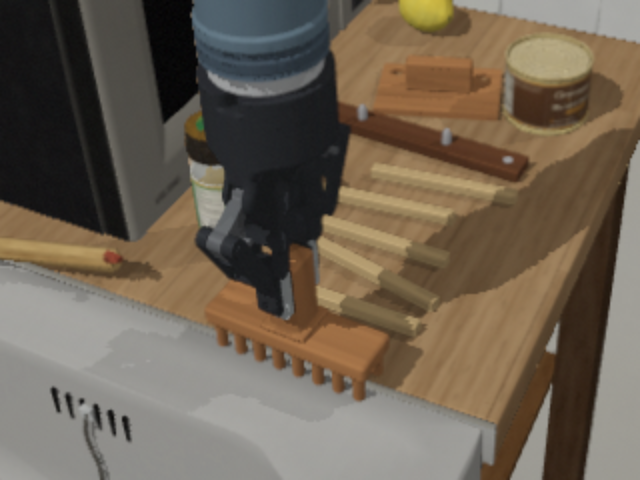

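The rake is held upright at crop (300,310), just off the worktop, with all sticks flat to its right. Sweeping now.

Request:
step_arm([
  {"x": 0,"y": -14,"z": 0,"yaw": 0,"gripper": -1},
  {"x": -1,"y": -28,"z": 0,"yaw": 0,"gripper": -1},
  {"x": -1,"y": -40,"z": 0,"yaw": 0,"gripper": -1},
  {"x": -1,"y": -52,"z": 0,"yaw": 0,"gripper": -1},
  {"x": -2,"y": -64,"z": 0,"yaw": 0,"gripper": -1},
  {"x": -2,"y": -76,"z": 0,"yaw": 0,"gripper": -1},
  {"x": -2,"y": -88,"z": 0,"yaw": 0,"gripper": -1},
  {"x": -3,"y": -100,"z": 0,"yaw": 0,"gripper": -1},
  {"x": -3,"y": -112,"z": 0,"yaw": 0,"gripper": -1},
  {"x": -3,"y": -124,"z": 0,"yaw": 0,"gripper": -1},
  {"x": -3,"y": -132,"z": 0,"yaw": 0,"gripper": -1},
  {"x": -3,"y": -138,"z": 0,"yaw": 0,"gripper": -1},
])

```text
time: 4.65
position: [0.4427, -0.2799, 0.0557]
tcp_rot: [0.026, 1.0, -0.0, -0.0]
ft_force: [0.8, 0.5, 0.2]
grip_width: 0.0229
gripper_force: 97.9
```

Run:
```python
from h import *
rel(*rack(-.112,.075),.056,87.1)
```

```text
t 4.65 tcp [ 0.4427 -0.2799  0.0557] toolY 87.04 F [0.8 0.5 0.2] w 0.0229
  shift [  0.7 -24.5  -0.3] yaw -0.007
```

Request:
step_arm([
  {"x": 0,"y": -6,"z": 0,"yaw": 0,"gripper": -1},
  {"x": 0,"y": -12,"z": 0,"yaw": 0,"gripper": -1},
  {"x": 0,"y": -18,"z": 0,"yaw": 0,"gripper": -1},
  {"x": 0,"y": -23,"z": 0,"yaw": 0,"gripper": -1},
  {"x": 0,"y": -26,"z": 0,"yaw": 0,"gripper": -1},
  {"x": 0,"y": -28,"z": 0,"yaw": 0,"gripper": -1},
  {"x": 0,"y": -28,"z": 0,"yaw": 0,"gripper": -1},
])

```text
time: 5.35
position: [0.4414, -0.3073, 0.0558]
tcp_rot: [0.026, 1.0, -0.0, 0.0]
ft_force: [0.7, -0.6, -0.9]
grip_width: 0.0232
gripper_force: 98.0
```

Run:
```python
from h import *
rel(*rack(-.112,.066),.056,87.1)
for n in('top','side'):
    im,d=manip.capture(n); np.savez(n+'2',im=im,d=d)
    a=im[180:330,190:390] if n=='top' else im[200:400,180:420]
    cv2.imwrite(f'pics/{n}2.png',cv2.resize(a[...,::-1],None,fx=3,fy=3) if n=='side' else cv2.resize(a[...,::-1],None,fx=4,fy=4))
```

```text
t 5.35 tcp [ 0.4414 -0.3073  0.0558] toolY 87.08 F [ 0.7 -0.6 -0.9] w 0.0232
  shift [ 0.8 -6.1 -0.2] yaw -0.003
```

View pics/side2.png

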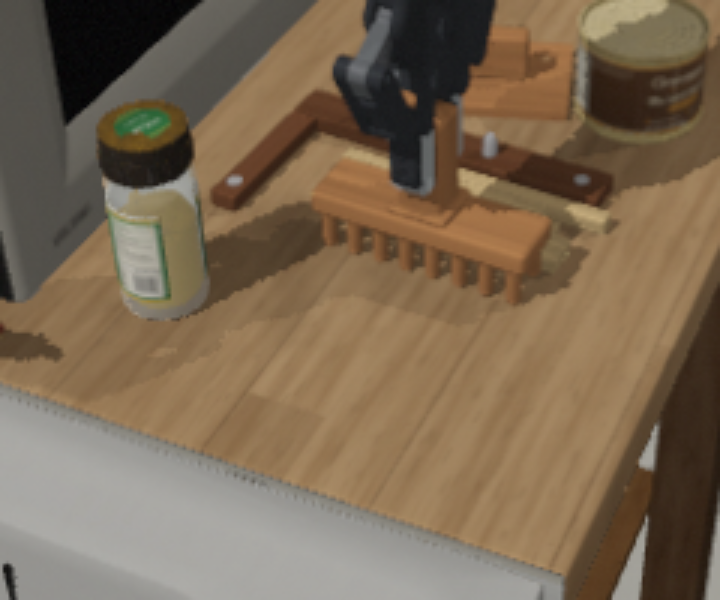

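The rake stands against the bunched sticks, parallel to the long rail, and near stick ends poke out to about crop (600,225). Next I lift, turn 90° and go to the near side.

Run:
```python
from h import *
print(manip.get_obs()['qpos'].round(2))
rel(*rack(-.112,.080),.11,87.1)
rel(*rack(-.215,.085),.11,-2.9)
```

```text
[ 0.09  0.45  0.53  2.02 -0.32  0.76  2.33]
t 5.45 tcp [ 0.4414 -0.3069  0.0557] toolY 87.1 F [ 0.6 -0.5 -0.9] w 0.0231
  shift [  0.8   7.6 -54.3] yaw -0.0
t 5.45 tcp [ 0.4414 -0.3069  0.0557] toolY 87.1 F [ 0.6 -0.5 -0.9] w 0.0231
  shift [103.8  12.5 -54.3] yaw 11.25
```

View pics/top2.png

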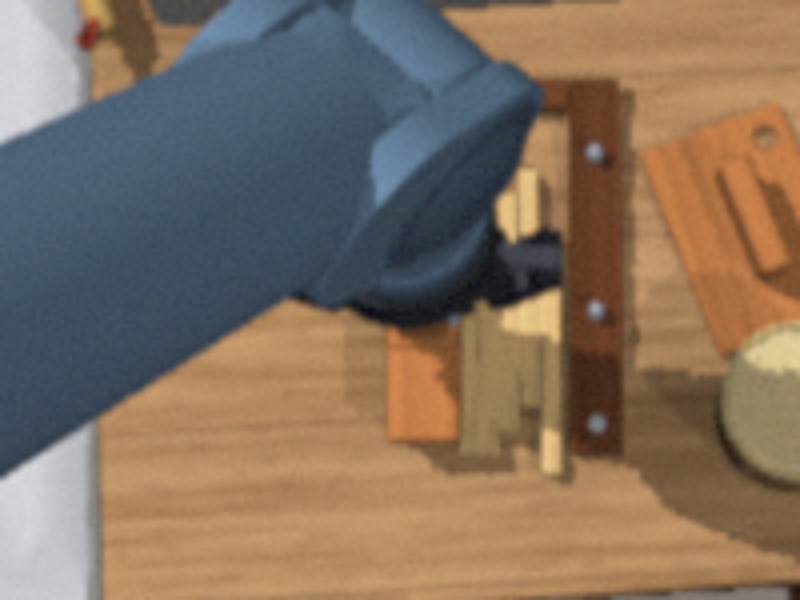

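Request:
step_arm([
  {"x": 0,"y": 4,"z": -8,"yaw": 0,"gripper": -1},
  {"x": 0,"y": 8,"z": -40,"yaw": 0.3,"gripper": -1},
  {"x": 10,"y": 12,"z": -54,"yaw": 1.3,"gripper": -1},
  {"x": 25,"y": 12,"z": -54,"yaw": 2.3,"gripper": -1},
  {"x": 40,"y": 12,"z": -54,"yaw": 3.3,"gripper": -1},
  {"x": 52,"y": 12,"z": -54,"yaw": 4.3,"gripper": -1},
  {"x": 64,"y": 12,"z": -54,"yaw": 5.3,"gripper": -1},
  {"x": 76,"y": 12,"z": -54,"yaw": 6.3,"gripper": -1},
  {"x": 88,"y": 12,"z": -54,"yaw": 7.3,"gripper": -1},
  {"x": 96,"y": 12,"z": -54,"yaw": 8.3,"gripper": -1},
  {"x": 104,"y": 12,"z": -54,"yaw": 9.3,"gripper": -1},
  {"x": 104,"y": 12,"z": -54,"yaw": 10.3,"gripper": -1},
])

```text
time: 6.65
position: [0.3369, -0.289, 0.1099]
tcp_rot: [0.68, 0.733, 0.001, -0.001]
ft_force: [0.3, 0.3, -1.9]
grip_width: 0.0227
gripper_force: 97.8
```

Run:
```python
from h import *
print(manip.get_obs()['qpos'].round(2))
rel(*rack(-.215,.060),.075,-2.9)
```

```text
[-0.25  0.23  0.95  2.21 -0.26  0.81  0.95]
t 6.65 tcp [ 0.3369 -0.289   0.1099] toolY 4.3 F [ 0.3  0.3 -1.9] w 0.0227
  shift [-25.1  -1.7  34.8] yaw 0.9
```

Request:
step_arm([
  {"x": -12,"y": 0,"z": 15,"yaw": 0.95,"gripper": -1},
  {"x": -25,"y": -1,"z": 35,"yaw": 0.95,"gripper": -1},
  {"x": -25,"y": -1,"z": 35,"yaw": 0.95,"gripper": -1},
  {"x": -25,"y": -1,"z": 35,"yaw": 0.95,"gripper": -1},
])

```text
time: 7.05
position: [0.3388, -0.3143, 0.0749]
tcp_rot: [0.725, 0.689, -0.0, -0.001]
ft_force: [-0.4, -1.5, -1.1]
grip_width: 0.0229
gripper_force: 98.1
```

Run:
```python
from h import *
rel(*rack(-.215,.060),.055,-2.9)
for n in('side','top'):
    im,d=manip.capture(n); np.savez(n+'3',im=im,d=d); P=cloud(n,d)
    w=P-np.array([.5488,-.3849,0]); th=np.radians(-2.9); Rr=np.array([[np.cos(th),np.sin(th)],[-np.sin(th),np.cos(th)]])
    q=w[...,:2]@Rr.T; z=P[...,2]
    # rake head top: z 45..60
    m=(z>.046)&(z<.058)&(q[...,0]<-.16)&(q[...,0]>-.26)&(q[...,1]>-.05)&(q[...,1]<.15)
    print(n,'head n',m.sum(),'rx',np.percentile(q[m][:,0],[1,99]).round(4),'ry',np.percentile(q[m][:,1],[1,99]).round(4))
    r=(z>.008)&(z<.0135)&(q[...,0]<.02)&(q[...,0]>-.195)&(q[...,1]>-.04)&(q[...,1]<.09)
    h,e=np.histogram(q[r][:,1],np.arange(-.034,.09,.004)); print(np.c_[e[:-1].round(3),h].T.tolist())
    if n=='side': cv2.imwrite('pics/side3.png',cv2.resize(im[180:400,200:440,::-1],None,fx=3,fy=2.7))
```

```text
t 7.05 tcp [ 0.3388 -0.3143  0.0749] toolY -2.93 F [-0.4 -1.5 -1.1] w 0.0229
  shift [ 0.1 -1.7 19.9] yaw -0.004
side head n 774 rx [-0.2313 -0.1972] ry [0.0064 0.1219]
[[-0.034, -0.03, -0.026, -0.022, -0.018, -0.014, -0.01, -0.006, -0.002, 0.002, 0.006, 0.01, 0.014, 0.018, 0.022, 0.026, 0.03, 0.034, 0.038, 0.042, 0.046, 0.05, 0.054, 0.058, 0.062, 0.066, 0.07, 0.074, 0.078, 0.082], [0.0, 10.0, 84.0, 100.0, 104.0, 105.0, 134.0, 140.0, 232.0, 40.0, 108.0, 120.0, 130.0, 115.0, 132.0, 111.0, 145.0, 118.0, 130.0, 130.0, 137.0, 151.0, 143.0, 14.0, 17.0, 12.0, 18.0, 11.0, 14.0, 28.0]]
top head n 244 rx [-0.2305 -0.1968] ry [0.0018 0.0384]
[[-0.034, -0.03, -0.026, -0.022, -0.018, -0.014, -0.01, -0.006, -0.002, 0.002, 0.006, 0.01, 0.014, 0.018, 0.022, 0.026, 0.03, 0.034, 0.038, 0.042, 0.046, 0.05, 0.054, 0.058, 0.062, 0.066, 0.07, 0.074, 0.078, 0.082], [0.0, 0.0, 110.0, 159.0, 156.0, 137.0, 153.0, 155.0, 113.0, 11.0, 72.0, 74.0, 67.0, 74.0, 87.0, 72.0, 58.0, 61.0, 47.0, 47.0, 36.0, 26.0, 15.0, 10.0, 12.0, 15.0, 10.0, 11.0, 11.0, 7.0]]
```

View pics/side3.png

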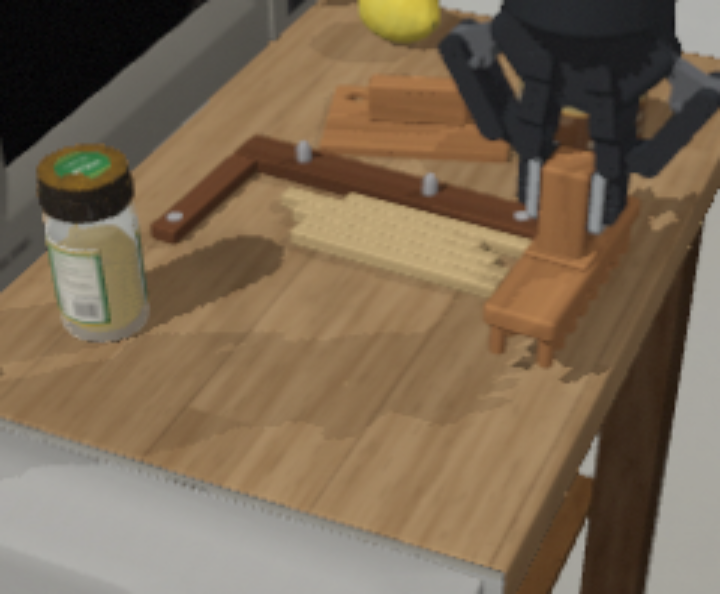

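Five sticks flat and parallel next to the long rail, with staggered ends; rake (crop 560,270) stands just behind their near ends, its teeth clear of the rail by ~5 mm. Lowering and pushing towards the stop.

Request:
step_arm([
  {"x": 0,"y": 0,"z": 12,"yaw": 0,"gripper": -1},
  {"x": 0,"y": 0,"z": 19,"yaw": 0,"gripper": -1},
  {"x": 0,"y": 5,"z": 19.5,"yaw": 0,"gripper": -1},
  {"x": 0,"y": 13,"z": 19.5,"yaw": 0,"gripper": -1},
  {"x": 0,"y": 22,"z": 19.5,"yaw": 0,"gripper": -1},
  {"x": 0,"y": 31,"z": 19.5,"yaw": 0,"gripper": -1},
  {"x": 0,"y": 40,"z": 19.5,"yaw": 0,"gripper": -1},
  {"x": 0,"y": 49,"z": 19.5,"yaw": 0,"gripper": -1},
  {"x": 0,"y": 57,"z": 19.5,"yaw": 0,"gripper": -1},
  {"x": 0,"y": 64,"z": 19.5,"yaw": 0,"gripper": -1},
  {"x": 0,"y": 69,"z": 19.5,"yaw": 0,"gripper": -1},
  {"x": 0,"y": 71,"z": 19.5,"yaw": 0,"gripper": -1},
])

```text
time: 8.35
position: [0.4108, -0.3183, 0.0552]
tcp_rot: [0.725, 0.689, -0.0, 0.0]
ft_force: [0.8, 0.8, -1.3]
grip_width: 0.023
gripper_force: 98.1
```

Run:
```python
from h import *
rel(*rack(-.136,.060),.055,-2.9)
```

```text
t 8.35 tcp [ 0.4108 -0.3183  0.0552] toolY -2.88 F [ 0.8  0.8 -1.3] w 0.023
  shift [0.5 5.2 0.2] yaw 0.003
```

Request:
step_arm([
  {"x": 0,"y": 2,"z": 0,"yaw": 0,"gripper": -1},
  {"x": 0,"y": 4,"z": 0,"yaw": 0,"gripper": -1},
  {"x": 0,"y": 4,"z": 0,"yaw": 0,"gripper": -1},
])

```text
time: 8.65
position: [0.414, -0.3185, 0.0552]
tcp_rot: [0.725, 0.689, -0.0, -0.0]
ft_force: [-0.5, -0.8, -1.0]
grip_width: 0.0229
gripper_force: 98.1
```

Request:
step_arm([
  {"x": 0,"y": 1,"z": 0,"yaw": 0,"gripper": -1},
  {"x": 0,"y": 1,"z": 0,"yaw": 0,"gripper": -1},
])

```text
time: 8.85
position: [0.4142, -0.3185, 0.0551]
tcp_rot: [0.725, 0.689, -0.0, -0.001]
ft_force: [-3.1, 0.2, -0.1]
grip_width: 0.0229
gripper_force: 98.3
```

Request:
step_arm([
  {"x": 0,"y": 1,"z": 0,"yaw": 0,"gripper": -1},
  {"x": 0,"y": 1,"z": 0,"yaw": 0,"gripper": -1},
])

```text
time: 9.05
position: [0.4144, -0.3185, 0.0549]
tcp_rot: [0.725, 0.689, -0.001, -0.001]
ft_force: [-3.2, 0.8, 1.6]
grip_width: 0.0231
gripper_force: 98.4
```

Request:
step_arm([
  {"x": 0,"y": 2,"z": 0,"yaw": 0,"gripper": -1},
  {"x": 0,"y": 2,"z": 0,"yaw": 0,"gripper": -1},
])

```text
time: 9.25
position: [0.4148, -0.3185, 0.0545]
tcp_rot: [0.725, 0.688, -0.001, -0.003]
ft_force: [-6.0, 0.8, 3.6]
grip_width: 0.023
gripper_force: 98.7
```

```bash
cat >> h.py <<'E'
TH=np.radians(-2.9)
def torack(P):
    c,s=np.cos(TH),np.sin(TH); w=P-np.array([.5488,-.3849,0]); return np.stack([c*w[...,0]+s*w[...,1],-s*w[...,0]+c*w[...,1],w[...,2]],-1)
E
python3 - <<'E'
from h import *
im,d=manip.capture('side'); q=torack(cloud('side',d)); np.savez('side4',im=im,d=d)
print(manip.get_obs()['ft_force'].round(1))
for y in np.arange(.004,.062,.004):
    m=(abs(q[...,1]-y)<.002)&(q[...,2]>.007)&(q[...,2]<.0135)&(q[...,0]>-.115)&(q[...,0]<.03)
    x=np.sort(q[m][:,0]); g=np.diff(x); k=[(x[i].round(4),x[i+1].round(4)) for i in np.where(g>.004)[0]]
    print(y.round(3),len(x),x.min().round(3),x.max().round(3),k)
E
```

```text
[-6.6  0.3  2.8]
0.004 29 -0.083 0.012 [(np.float64(-0.0719), np.float64(-0.0582)), (np.float64(-0.0546), np.float64(-0.0458)), (np.float64(-0.0458), np.float64(-0.0295)), (np.float64(-0.0267), np.float64(-0.0208)), (np.float64(-0.0208), np.float64(-0.0119)), (np.float64(-0.0109), np.float64(-0.0042))]
0.008 85 -0.089 0.011 []
0.012 89 -0.096 0.012 [(np.float64(0.0064), np.float64(0.0119))]
0.016 82 -0.1 0.01 [(np.float64(-0.0418), np.float64(-0.0359))]
0.02 97 -0.102 0.011 []
0.024 89 -0.103 0.012 [(np.float64(-0.0366), np.float64(-0.0322)), (np.float64(-0.0292), np.float64(-0.0243)), (np.float64(0.0057), np.float64(0.0097))]
0.028 93 -0.105 0.01 []
0.032 120 -0.105 0.013 [(np.float64(0.0052), np.float64(0.0095))]
0.036 91 -0.104 0.012 [(np.float64(-0.0618), np.float64(-0.0577))]
0.04 96 -0.104 0.013 []
0.044 112 -0.107 0.013 [(np.float64(0.0044), np.float64(0.0131))]
0.048 89 -0.106 0.011 [(np.float64(-0.0025), np.float64(0.0018))]
0.052 146 -0.105 0.014 []
0.056 124 -0.106 0.013 []
0.06 15 -0.002 0.013 []
```

Run:
```python
from h import *
rel(*rack(-.105,.085),.11,87.1)
rel(*rack(-.064,.080),.11,87.1)
```

```text
t 9.3 tcp [ 0.4148 -0.3185  0.0545] toolY -3.02 F [-6.6  0.3  2.8] w 0.0226
  shift [ 25.7  31.9 -55.6] yaw -11.265
t 9.3 tcp [ 0.4148 -0.3185  0.0545] toolY -3.02 F [-6.6  0.3  2.8] w 0.0226
  shift [ 20.7  72.9 -55.8] yaw -11.265
```

Request:
step_arm([
  {"x": 0,"y": -8,"z": -2,"yaw": 0,"gripper": -1},
  {"x": 0,"y": -12,"z": -25,"yaw": 0,"gripper": -1},
  {"x": 10,"y": -5,"z": -54,"yaw": -0.8,"gripper": -1},
  {"x": 25,"y": 5,"z": -54,"yaw": -1.8,"gripper": -1},
  {"x": 25,"y": 10,"z": -54,"yaw": -2.8,"gripper": -1},
  {"x": 25,"y": 15,"z": -54,"yaw": -3.8,"gripper": -1},
  {"x": 25,"y": 20,"z": -54,"yaw": -4.8,"gripper": -1},
  {"x": 25,"y": 24,"z": -54,"yaw": -5.8,"gripper": -1},
  {"x": 25,"y": 28,"z": -54,"yaw": -6.8,"gripper": -1},
  {"x": 25,"y": 28,"z": -54,"yaw": -7.8,"gripper": -1},
  {"x": 25,"y": 30,"z": -54,"yaw": -8.8,"gripper": -1},
  {"x": 25,"y": 40,"z": -54,"yaw": -9.8,"gripper": -1},
])

```text
time: 10.5
position: [0.4599, -0.296, 0.1098]
tcp_rot: [0.124, 0.992, 0.0, 0.001]
ft_force: [-0.2, 0.5, -0.6]
grip_width: 0.0231
gripper_force: 98.5
```

Run:
```python
from h import *
rel(*rack(-.064,.083),.054,87.1)
```

```text
t 10.5 tcp [ 0.4599 -0.296   0.1098] toolY 75.78 F [-0.2  0.5 -0.6] w 0.0231
  shift [-28.8   4.4  55.9] yaw -1.415
```

Request:
step_arm([
  {"x": -12,"y": 4,"z": 0,"yaw": -1,"gripper": -1},
  {"x": -28,"y": 4,"z": 10,"yaw": -1.42,"gripper": -1},
  {"x": -28,"y": 4,"z": 30,"yaw": -1.42,"gripper": -1},
  {"x": -28,"y": 4,"z": 50,"yaw": -1.42,"gripper": -1},
  {"x": -28,"y": 4,"z": 54,"yaw": -1.42,"gripper": -1},
  {"x": -28,"y": 4,"z": 54,"yaw": -1.42,"gripper": -1},
])

```text
time: 11.1
position: [0.4883, -0.2987, 0.0555]
tcp_rot: [0.027, 1.0, -0.0, 0.001]
ft_force: [0.6, -0.1, -0.5]
grip_width: 0.0229
gripper_force: 98.6
```

Run:
```python
from h import *
rel(*rack(-.064,.068),.055,87.1)
```

```text
t 11.1 tcp [ 0.4883 -0.2987  0.0555] toolY 86.87 F [ 0.6 -0.1 -0.5] w 0.0229
  shift [ -0.8 -15.    0.5] yaw -0.029
```

Request:
step_arm([
  {"x": 0,"y": -5,"z": 0,"yaw": -0.03,"gripper": -1},
  {"x": 0,"y": -9,"z": 0,"yaw": -0.03,"gripper": -1},
  {"x": 0,"y": -12,"z": 0,"yaw": -0.03,"gripper": -1},
  {"x": 0,"y": -14,"z": 0,"yaw": -0.03,"gripper": -1},
  {"x": 0,"y": -14,"z": 0,"yaw": -0.03,"gripper": -1},
])

```text
time: 11.6
position: [0.4866, -0.3136, 0.0555]
tcp_rot: [0.026, 1.0, -0.0, 0.0]
ft_force: [-0.8, -0.2, -2.0]
grip_width: 0.0228
gripper_force: 98.6
```

Request:
step_arm([
  {"x": 0,"y": -2,"z": 0,"yaw": 0,"gripper": -1},
  {"x": 0,"y": -2,"z": 0,"yaw": 0,"gripper": -1},
])

```text
time: 11.8
position: [0.4867, -0.3146, 0.0552]
tcp_rot: [0.025, 1.0, 0.0, 0.0]
ft_force: [1.0, 0.7, -1.6]
grip_width: 0.023
gripper_force: 98.5
```

Request:
step_arm([
  {"x": 0,"y": -1,"z": 0,"yaw": 0,"gripper": -1},
  {"x": 0,"y": -1,"z": 0,"yaw": 0,"gripper": -1},
])

```text
time: 12.0
position: [0.4867, -0.3148, 0.0551]
tcp_rot: [0.025, 1.0, 0.001, -0.0]
ft_force: [0.2, 2.8, 0.5]
grip_width: 0.023
gripper_force: 98.6
```

Run:
```python
from h import *
rel(.440,-.305,.11,87.8); rel(.4506,-.1383,.11,87.8)
```

```text
t 12.0 tcp [ 0.4867 -0.3148  0.0551] toolY 87.11 F [0.2 2.8 0.5] w 0.023
  shift [ 47.1   7.5 -54.8] yaw -0.087
t 12.0 tcp [ 0.4867 -0.3148  0.0551] toolY 87.11 F [0.2 2.8 0.5] w 0.023
  shift [ 45.  174.6 -54.6] yaw -0.087
```

Request:
step_arm([
  {"x": 0,"y": 8,"z": -2,"yaw": 0,"gripper": -1},
  {"x": 0,"y": 9,"z": -30,"yaw": 0,"gripper": -1},
  {"x": 20,"y": 9,"z": -55,"yaw": -0.09,"gripper": -1},
  {"x": 50,"y": 9,"z": -55,"yaw": -0.09,"gripper": -1},
  {"x": 50,"y": 25,"z": -55,"yaw": -0.09,"gripper": -1},
  {"x": 48,"y": 65,"z": -55,"yaw": -0.09,"gripper": -1},
  {"x": 46,"y": 105,"z": -55,"yaw": -0.09,"gripper": -1},
  {"x": 45,"y": 145,"z": -55,"yaw": -0.09,"gripper": -1},
  {"x": 45,"y": 170,"z": -55,"yaw": -0.09,"gripper": -1},
  {"x": 45,"y": 177,"z": -55,"yaw": -0.09,"gripper": -1},
  {"x": 45,"y": 177,"z": -40,"yaw": -0.09,"gripper": -1},
  {"x": 45,"y": 177,"z": -25,"yaw": -0.09,"gripper": -1},
])

```text
time: 13.2
position: [0.4514, -0.1378, 0.0807]
tcp_rot: [0.019, 1.0, -0.001, 0.001]
ft_force: [0.5, -0.4, -0.6]
grip_width: 0.0229
gripper_force: 98.5
```

Run:
```python
from h import *
rel(.4506,-.1383,.0545,87.8)
im,d=manip.capture('side'); q=torack(cloud('side',d)); np.savez('side5',im=im,d=d)
cv2.imwrite('pics/side5.png',cv2.resize(im[180:400,200:440,::-1],None,fx=3,fy=2.7))
m=(q[...,2]>.007)&(q[...,2]<.0135)&(q[...,0]>-.14)&(q[...,0]<-.004)&(q[...,1]>-.03)&(q[...,1]<.07)
for x in np.arange(-.13,0,.02):
    k=m&(abs(q[...,0]-x)<.01); print(x.round(3),k.sum(),np.percentile(q[k][:,1],[1,99]).round(4))
for y in np.arange(.006,.056,.01):
    k=m&(abs(q[...,1]-y)<.003); print(y.round(3),np.percentile(q[k][:,0],[0,1]).round(4))
```

```text
t 13.2 tcp [ 0.4514 -0.1378  0.0807] toolY 87.83 F [ 0.5 -0.4 -0.6] w 0.0229
  shift [ 0.9 -0.5 26.2] yaw 0.003
-0.13 180 [-0.0246  0.0517]
-0.11 337 [-0.0237  0.0517]
-0.09 340 [-0.0247  0.0513]
-0.07 314 [-0.0242  0.051 ]
-0.05 316 [-0.0253  0.051 ]
-0.03 257 [-0.0249  0.0503]
-0.01 99 [-0.0275  0.046 ]
0.006 [-0.1236 -0.1233]
0.016 [-0.1234 -0.123 ]
0.026 [-0.1245 -0.1237]
0.036 [-0.123  -0.1229]
0.046 [-0.124  -0.1232]
```

View pics/side5.png

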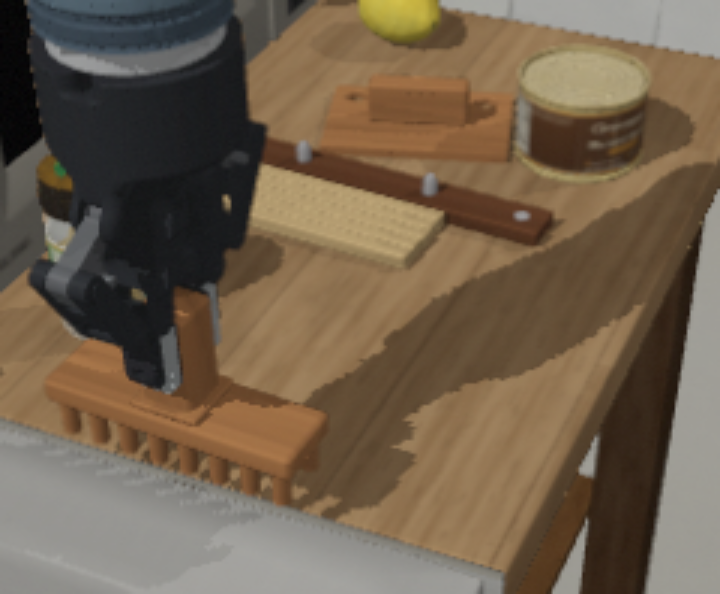

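Sticks form a tight flat block against rail and stop; rake hangs upright over its starting place (crop 190,400). Setting it down.

Request:
step_arm([
  {"x": 1,"y": 0,"z": 15,"yaw": 0,"gripper": -1},
  {"x": 1,"y": 0,"z": 22,"yaw": 0,"gripper": -1},
  {"x": 1,"y": 0,"z": 25,"yaw": 0,"gripper": -1},
  {"x": 1,"y": 0,"z": 27,"yaw": 0,"gripper": -1},
  {"x": 1,"y": 0,"z": 27,"yaw": 0,"gripper": -1},
])

```text
time: 13.75
position: [0.4492, -0.1377, 0.0543]
tcp_rot: [0.02, 1.0, 0.0, -0.001]
ft_force: [-3.5, 0.2, 5.5]
grip_width: 0.023
gripper_force: 99.6
```

Request:
step_arm([
  {"x": 0,"y": 0,"z": -0.5,"yaw": 0,"gripper": -0.3},
  {"x": 0,"y": 0,"z": -0.5,"yaw": 0,"gripper": 0},
  {"x": 0,"y": 0,"z": -0.5,"yaw": 0,"gripper": 0.5},
  {"x": 0,"y": 0,"z": -0.5,"yaw": 0,"gripper": 1},
  {"x": 0,"y": 0,"z": -0.5,"yaw": 0,"gripper": 1},
  {"x": 0,"y": 0,"z": -0.5,"yaw": 0,"gripper": 1},
  {"x": 0,"y": 0,"z": -40,"yaw": 0,"gripper": 1},
  {"x": 0,"y": 0,"z": -80,"yaw": 0,"gripper": 1},
  {"x": 0,"y": 0,"z": -120,"yaw": 0,"gripper": 1},
  {"x": 0,"y": 0,"z": -120,"yaw": 0,"gripper": 1},
], newtons=60)

```text
time: 14.75
position: [0.4542, -0.138, 0.1788]
tcp_rot: [0.019, 1.0, -0.0, 0.006]
ft_force: [0.6, -0.6, 0.3]
grip_width: 0.0855
gripper_force: 0.0
```

Run:
```python
from h import *
print(manip.get_obs()['qpos'].round(2))
z0=np.load('top0.npz'); P0=cloud('top',z0['d'])
im,d=manip.capture('side'); np.savez('side6',im=im,d=d); P=cloud('side',d)
def rect(P,lo,hi,x0,x1,y0,y1):
    m=(P[...,2]>lo)&(P[...,2]<hi)&(P[...,0]>x0)&(P[...,0]<x1)&(P[...,1]>y0)&(P[...,1]<y1)
    q=P[m]; r=cv2.minAreaRect(q[:,:2].astype(np.float32)*1000); return m.sum(),np.round(r[0],1),np.round(r[1],1),round(r[2],2),q.mean(0).round(4)
print('rake',rect(P,.026,.045,.37,.52,-.17,-.10)); print('handle',rect(P,.086,.1,.42,.48,-.17,-.10))
for n,p in(('top0',P0),('side6',P)):
    print(n,'bar',rect(p,.030,.042,.42,.54,-.52,-.42)); print('plate',rect(p,.003,.011,.40,.56,-.56,-.4135))
# pins
side=torack(P)
for n,p in(('top0',P0),('side6',P)):
    for x,y in((.5208,-.3954),(.4406,-.3908)):
        m=(np.hypot(p[...,0]-x,p[...,1]-y)<.012)&(p[...,2]>.0145)&(p[...,2]<.03); print(n,'pin',m.sum(),p[m].mean(0).round(4),p[m].max(0).round(4),p[m].min(0).round(4))
rel(.4814,-.4714,.15,108)
rel(.4814,-.4714,.15,-72)
```

```text
[-0.26  0.1   0.5   2.09 -0.06  0.95  1.8 ]
rake (np.int64(2034), array([ 447.3, -137.1]), array([ 38.4, 122.5]), 88.8, array([ 0.4412, -0.1321,  0.0353]))
handle (np.int64(340), array([ 446.9, -137.6]), array([24.4, 24.3]), 89.06, array([ 0.4453, -0.1357,  0.0921]))
top0 bar (np.int64(249), array([ 481.5, -471.6]), array([60.2, 16.4]), 17.38, array([ 0.4808, -0.471 ,  0.0351]))
plate (np.int64(1599), array([ 480.9, -487.5]), array([156.4, 144. ]), 0.66, array([ 0.4797, -0.4718,  0.0058]))
side6 bar (np.int64(261), array([ 479.7, -471.3]), array([59.2, 20.2]), 19.22, array([ 0.4783, -0.4686,  0.036 ]))
plate (np.int64(1358), array([ 480. , -486.9]), array([146.1, 159.6]), 89.96, array([ 0.4776, -0.4658,  0.007 ]))
top0 pin 17 [ 0.5201 -0.3959  0.0201] [ 0.5269 -0.3851  0.0257] [ 0.5141 -0.403   0.0146]
top0 pin 18 [ 0.4416 -0.3907  0.02  ] [ 0.4498 -0.3861  0.0263] [ 0.4383 -0.3956  0.0147]
side6 pin 33 [ 0.5188 -0.395   0.0204] [ 0.5244 -0.3858  0.0273] [ 0.5111 -0.4015  0.0145]
side6 pin 33 [ 0.4394 -0.39    0.0201] [ 0.4442 -0.3848  0.0267] [ 0.4323 -0.3933  0.0147]
t 14.8 tcp [ 0.4522 -0.1373  0.1762] toolY 87.81 F [0.9 0.5 0.2] w 0.0853
  shift [ -41.7 -332.8   26.4] yaw -2.523
t 14.8 tcp [ 0.4522 -0.1373  0.1762] toolY 87.81 F [0.9 0.5 0.2] w 0.0853
  shift [ -41.7 -332.8   26.4] yaw 19.977
```

Request:
step_arm([
  {"x": -2,"y": -15,"z": 0,"yaw": 1,"gripper": 0},
  {"x": -4,"y": -40,"z": 0,"yaw": 2,"gripper": 0},
  {"x": -8,"y": -70,"z": 0,"yaw": 3,"gripper": 0},
  {"x": -12,"y": -100,"z": 0,"yaw": 4,"gripper": 0},
  {"x": -16,"y": -130,"z": 0,"yaw": 5,"gripper": 0},
  {"x": -20,"y": -160,"z": 0,"yaw": 6,"gripper": 0},
  {"x": -24,"y": -190,"z": 0,"yaw": 7,"gripper": 0},
  {"x": -28,"y": -220,"z": 0,"yaw": 8,"gripper": 0},
  {"x": -32,"y": -250,"z": 0,"yaw": 9,"gripper": 0},
  {"x": -36,"y": -280,"z": 0,"yaw": 10,"gripper": 0},
  {"x": -40,"y": -310,"z": 0,"yaw": 11,"gripper": 0},
  {"x": -42,"y": -333,"z": 0,"yaw": 12,"gripper": 0},
])

```text
time: 16.0
position: [0.4776, -0.4723, 0.1708]
tcp_rot: [0.758, 0.652, -0.001, -0.001]
ft_force: [0.1, -0.1, -0.4]
grip_width: 0.0426
gripper_force: 0.0
```

Run:
```python
from h import *
print(manip.get_obs()['qpos'].round(2))
rel(.4812,-.4714,.10,-72.6)
```

```text
[ 0.13  0.61  0.83  1.62 -0.48  1.13  0.93]
t 16.0 tcp [ 0.4776 -0.4723  0.1708] toolY -8.58 F [ 0.1 -0.1 -0.4] w 0.0426
  shift [ 1.4  3.6 70.8] yaw 8.003
```

Request:
step_arm([
  {"x": 1,"y": 3,"z": 10,"yaw": 1,"gripper": 0},
  {"x": 1,"y": 3,"z": 20,"yaw": 2,"gripper": 0},
  {"x": 1,"y": 3,"z": 30,"yaw": 3,"gripper": 0},
  {"x": 1,"y": 3,"z": 40,"yaw": 4,"gripper": 0},
  {"x": 1,"y": 3,"z": 50,"yaw": 5,"gripper": 0},
  {"x": 1,"y": 3,"z": 60,"yaw": 6,"gripper": 0},
  {"x": 1,"y": 3,"z": 70,"yaw": 7,"gripper": 0},
  {"x": 1,"y": 3,"z": 70,"yaw": 8,"gripper": 0},
  {"x": 1,"y": 3,"z": 70,"yaw": 8.02,"gripper": 0},
  {"x": 1,"y": 3,"z": 70,"yaw": 8.02,"gripper": 0},
])

```text
time: 17.0
position: [0.4811, -0.4702, 0.1018]
tcp_rot: [0.988, 0.155, -0.001, -0.001]
ft_force: [-0.2, -0.2, 0.7]
grip_width: 0.0425
gripper_force: 0.0
```

Run:
```python
from h import *
print(manip.get_obs()['qpos'].round(2))
rel(.4812,-.4714,.013,-72.6)
```

```text
[ 0.03  0.8   1.    1.67 -0.75  1.1  -0.01]
t 17.0 tcp [ 0.4811 -0.4702  0.1018] toolY -72.21 F [-0.2 -0.2  0.7] w 0.0425
  shift [-0.1  1.3 88.8] yaw 0.049
```

Request:
step_arm([
  {"x": 0,"y": 1,"z": 40,"yaw": 0.04,"gripper": 0},
  {"x": 0,"y": 1,"z": 70,"yaw": 0.04,"gripper": 0},
  {"x": 0,"y": 1,"z": 84,"yaw": 0.04,"gripper": 0},
  {"x": 0,"y": 1,"z": 87,"yaw": 0.04,"gripper": 0},
  {"x": 0,"y": 1,"z": 87,"yaw": 0.04,"gripper": -0.3},
  {"x": 0,"y": 1,"z": 87,"yaw": 0.04,"gripper": -0.6},
  {"x": 0,"y": 1,"z": 87,"yaw": 0.04,"gripper": -1},
  {"x": 0,"y": 1,"z": 87,"yaw": 0.04,"gripper": -1},
  {"x": 0,"y": 1,"z": 87,"yaw": 0.04,"gripper": -1},
  {"x": 0,"y": 1,"z": 87,"yaw": 0.04,"gripper": -1},
], newtons=50)

```text
time: 18.0
position: [0.483, -0.4731, 0.0183]
tcp_rot: [0.989, 0.151, 0.001, 0.001]
ft_force: [-0.5, 0.3, 6.4]
grip_width: 0.0149
gripper_force: 54.2
```

Run:
```python
from h import *
o=manip.get_obs(); p=o['position']
rel(*p,87.8)
rel(p[0]+.0017,p[1]+.1032,p[2]+.045,-72.4-20.7)
```

```text
t 18.0 tcp [ 0.483  -0.4731  0.0183] toolY -72.67 F [-0.5  0.3  6.4] w 0.0149
  shift [0. 0. 0.] yaw -20.058
t 18.0 tcp [ 0.483  -0.4731  0.0183] toolY -72.67 F [-0.5  0.3  6.4] w 0.0149
  shift [ 32.4 -97.9 -45.3] yaw 2.554
```

Request:
step_arm([
  {"x": 0,"y": 0,"z": -15,"yaw": 0,"gripper": -1},
  {"x": 0,"y": 0,"z": -40,"yaw": 0,"gripper": -1},
  {"x": 3,"y": -10,"z": -49,"yaw": 0,"gripper": -1},
  {"x": 10,"y": -30,"z": -49,"yaw": 0,"gripper": -1},
  {"x": 17,"y": -50,"z": -49,"yaw": 0.6,"gripper": -1},
  {"x": 24,"y": -70,"z": -49,"yaw": 1.4,"gripper": -1},
  {"x": 30,"y": -88,"z": -49,"yaw": 2.2,"gripper": -1},
  {"x": 32,"y": -98,"z": -49,"yaw": 2.58,"gripper": -1},
  {"x": 32,"y": -98,"z": -49,"yaw": 2.58,"gripper": -1},
  {"x": 32,"y": -98,"z": -49,"yaw": 2.58,"gripper": -1},
])

```text
time: 19.0
position: [0.4836, -0.3678, 0.0651]
tcp_rot: [1.0, -0.028, -0.0, -0.0]
ft_force: [-0.0, -0.6, -2.0]
grip_width: 0.0145
gripper_force: 53.2
```

Run:
```python
from h import *
rel(.4847,-.3699,.04,-93.3)
for n in('top','side'):
    im,d=manip.capture(n); np.savez(n+'7',im=im,d=d); P=cloud(n,d)
    z=P[...,2]; near=(abs(P[...,0]-.484)<.08)&(abs(P[...,1]+.37)<.07)
    print(n,np.histogram(z[near],np.arange(0,.11,.005))[0])
im=np.load('side7.npz')['im']; cv2.imwrite('pics/side7.png',cv2.resize(im[200:340,220:420,::-1],None,fx=4,fy=4))
```

```text
t 19.0 tcp [ 0.4836 -0.3678  0.0651] toolY -93.19 F [-0.  -0.6 -2. ] w 0.0145
  shift [ 1.2  2.  25.1] yaw 0.013
top [798 169 157   6   2   0   0   0   1 124 832  75   2   8  13  22  93  11
   3   3   0]
side [1732  313 1765   17   13    0    0    0    0   49  858  613   80   73
   80   88  163   87   58   56   46]
```

View pics/side7.png

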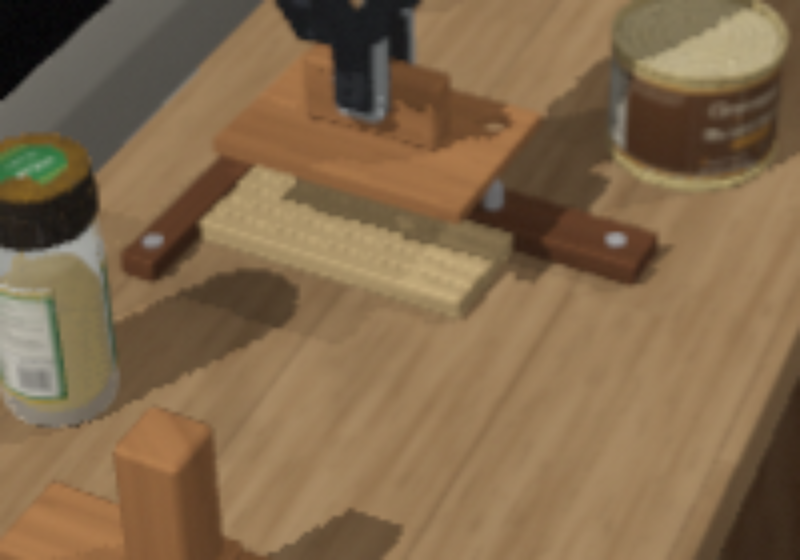

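The cover is level above the block, its near hole visible at crop (495,127) and the near pin at (492,190). Measuring plate against pins in the same camera.

Run:
```python
from h import *
from scipy.optimize import least_squares
for n in('top','side'):
    d=np.load(n+'7.npz')['d']; P=cloud(n,d); z=P[...,2]
    near=(abs(P[...,0]-.484)<.075)&(abs(P[...,1]+.37)<.06)
    m=near&(z>.047)&(z<.0535 if n=='top' else z<.0535); q=P[m]
    r=cv2.minAreaRect(q[:,:2].astype(np.float32)*1000)
    A=np.c_[q[:,:2],np.ones(len(q))]; pl=np.linalg.lstsq(A,q[:,2],rcond=None)[0]
    print(n,m.sum(),np.round(r[0],1),np.round(r[1],1),round(r[2],2),'z',q[:,2].mean().round(4),'tilt',pl[:2].round(3))
    # robust edges in frame at -3.3deg
    t=np.radians(-3.3); U=np.array([[np.cos(t),np.sin(t)],[-np.sin(t),np.cos(t)]]); s=(q[:,:2]-[.483,-.369])@U.T*1000
    print('  u pct',np.percentile(s[:,0],[.3,1,99,99.7]).round(1),'v pct',np.percentile(s[:,1],[.3,1,99,99.7]).round(1))
    for nm,a in(('u',0),('v',1)):
        pass
    # edge slope: max v per u bin, and min
    for lo in range(-50,50,20):
        k=(s[:,0]>lo)&(s[:,0]<lo+20); print('   u',lo,s[k][:,1].min().round(1),s[k][:,1].max().round(1),end=';')
    print()
    # pixels inside plate outline that lie below -> hole
    o=np.array(proj(n,[*(np.array([.483,-.369])+U.T@[-.040,-.025]),.0515]))[0]
    u,v=np.round(o).astype(int); print('  pred near hole px',o.round(1)); print((z[v-4:v+5,u-6:u+7]*1000).round(0).astype(int))
```

```text
top 750 [ 459.3 -366.3] [74.6 63.2] 86.37 z 0.0514 tilt [0.011 0.002]
  u pct [-55.2 -55.1   5.3   7.4] v pct [-36.  -35.7  38.5  38.5]
   u -50 -35.6 38.5;   u -30 -35.9 38.5;   u -10 -36.1 38.5;Traceback (most recent call last):
  File "<stdin>", line 17, in <module>
    return umr_minimum(a, axis, None, out, keepdims, initial, where)
ValueError: zero-size array to reduction operation minimum which has no identity
```

Run:
```python
from h import *
t=np.radians(-3.4); U=np.array([[np.cos(t),np.sin(t)],[-np.sin(t),np.cos(t)]]); C=np.array([.4831,-.3678])
def uv(P): return (P[...,:2]-C)@U.T*1000
for n in('top','side'):
    P=cloud(n,np.load(n+'7.npz')['d']); z=P[...,2]; s=uv(P)
    m=(abs(s[...,0])<65)&(abs(s[...,1])<50)&(z>.047)&(z<.0535); q=s[m]
    print(n,'u',np.percentile(q[:,0],[.3,1,99,99.7]).round(1),'v',np.percentile(q[:,1],[.3,1,99,99.7]).round(1))
    # near hole: interior pixels of plate region that see lower z, mapped to plate height through the ray
    K,D,tc,A=cam(n); k=(.0512-tc[2])/(z-tc[2]); X=tc+(P-tc)*k[...,None]; w=uv(X)
    for h in(-40,40):
        g=(np.hypot(w[...,0]-h,w[...,1]+25)<9)&(z<.045)&(z>-.01); 
        if g.sum(): print('  hole',h,g.sum(),w[g].mean(0).round(1))
    P=cloud(n,np.load({'top':'top0.npz','side':'side6.npz'}[n])['d']); z=P[...,2]; s=uv(P)
    for h in(-40,40):
        for lo in(.014,.019,.022):
            g=(np.hypot(s[...,0]-h,s[...,1]+25)<11)&(z>lo)&(z<.03); print('  pin',h,lo,g.sum(),s[g].mean(0).round(1))
    g=(z>.009)&(z<.0125)&(abs(s[...,0])<45)&(s[...,1]<-8)&(s[...,1]>-45); print('  rail v',np.percentile(s[g][:,1],[1,2,90]).round(1))
```

```text
top u [-55.3 -55.2   5.3   7.3] v [-37.2 -37.   37.2  37.3]
  hole -40 27 [-40.2 -24.8]
  pin -40 0.014 19 [-40.2 -25.4]
  pin -40 0.019 10 [-40.3 -25.3]
  pin -40 0.022 6 [-40.  -25.2]
  pin 40 0.014 16 [ 38.9 -26.5]
  pin 40 0.019 9 [ 39.1 -26.5]
  pin 40 0.022 8 [ 39.3 -26.1]
  rail v [-38.7 -38.6 -15. ]
side u [-57.3 -57.   51.5  53.6] v [-40.  -38.2  37.7  38. ]
  hole -40 6 [-41.1 -27.6]
  pin -40 0.014 37 [-42.4 -25. ]
  pin -40 0.019 19 [-42.4 -25.1]
  pin -40 0.022 11 [-42.5 -25.2]
  pin 40 0.014 38 [ 37.9 -24.9]
  pin 40 0.019 21 [ 37.4 -25.4]
  pin 40 0.022 12 [ 37.3 -25.3]
  rail v [-40.7 -40.2  -9.6]<stdin>:9: RuntimeWarning: divide by zero encountered in divide
<stdin>:9: RuntimeWarning: invalid value encountered in multiply
```

Request:
step_arm([
  {"x": 0,"y": 0.7,"z": 10,"yaw": 0.05,"gripper": -1},
  {"x": 0,"y": 0.7,"z": 18,"yaw": 0.05,"gripper": -1},
  {"x": 0,"y": 0.7,"z": 22,"yaw": 0.05,"gripper": -1},
  {"x": 0,"y": 0.7,"z": 25,"yaw": 0.05,"gripper": -1},
  {"x": 0,"y": 0.7,"z": 27,"yaw": 0.05,"gripper": -1},
  {"x": 0,"y": 0.7,"z": 27,"yaw": 0.05,"gripper": -1},
])

```text
time: 19.7
position: [0.4833, -0.3692, 0.0379]
tcp_rot: [0.999, -0.032, -0.0, -0.0]
ft_force: [0.2, 0.2, -1.1]
grip_width: 0.0149
gripper_force: 53.2
```

Request:
step_arm([
  {"x": 0,"y": 0,"z": 2,"yaw": 0,"gripper": -1},
  {"x": 0,"y": 0,"z": 4,"yaw": 0,"gripper": -1},
  {"x": 0,"y": 0,"z": 4,"yaw": 0,"gripper": -1},
])

```text
time: 20.0
position: [0.4835, -0.369, 0.034]
tcp_rot: [0.999, -0.032, -0.0, -0.0]
ft_force: [-0.6, -0.3, -0.6]
grip_width: 0.0147
gripper_force: 53.2
```

Request:
step_arm([
  {"x": 0,"y": 0,"z": 2,"yaw": 0,"gripper": -1},
  {"x": 0,"y": 0,"z": 3.5,"yaw": 0,"gripper": -1},
  {"x": 0,"y": 0,"z": 4.5,"yaw": 0,"gripper": -1},
  {"x": 0,"y": 0,"z": 4.5,"yaw": 0,"gripper": -1},
])

```text
time: 20.4
position: [0.4835, -0.3691, 0.0296]
tcp_rot: [0.999, -0.032, -0.0, -0.0]
ft_force: [0.1, -0.9, -0.3]
grip_width: 0.015
gripper_force: 53.3
```

Request:
step_arm([
  {"x": 0,"y": 0,"z": 1,"yaw": 0,"gripper": -1},
  {"x": 0,"y": 0,"z": 2,"yaw": 0,"gripper": -1},
  {"x": 0,"y": 0,"z": 2,"yaw": 0,"gripper": -1},
])

```text
time: 20.7
position: [0.4836, -0.3692, 0.0293]
tcp_rot: [0.999, -0.032, 0.0, -0.001]
ft_force: [-0.9, 3.2, 8.9]
grip_width: 0.0149
gripper_force: 54.5
```

Contact at the expected height: seated. Opening moderately and withdrawing.

Request:
step_arm([
  {"x": 0,"y": 0,"z": -1.5,"yaw": 0,"gripper": -0.5},
  {"x": 0,"y": 0,"z": -2,"yaw": 0,"gripper": -0.2},
  {"x": 0,"y": 0,"z": -2,"yaw": 0,"gripper": 0},
  {"x": 0,"y": 0,"z": -2,"yaw": 0,"gripper": 0},
  {"x": 0,"y": 0,"z": -40,"yaw": 0,"gripper": 0},
  {"x": 0,"y": 0,"z": -80,"yaw": 0,"gripper": 0},
  {"x": 0,"y": 0,"z": -120,"yaw": 0,"gripper": 0},
  {"x": 50,"y": 0,"z": -160,"yaw": 0,"gripper": 0},
  {"x": 0,"y": 0,"z": -160,"yaw": 0,"gripper": 0},
  {"x": 0,"y": 0,"z": -160,"yaw": 0,"gripper": 0},
])

```text
time: 21.7
position: [0.4805, -0.3715, 0.1901]
tcp_rot: [0.999, -0.034, -0.0, 0.001]
ft_force: [-2.4, -0.5, -0.7]
grip_width: 0.0425
gripper_force: 0.0
```

Run:
```python
from h import *
t=np.radians(-3.6); U=np.array([[np.cos(t),np.sin(t)],[-np.sin(t),np.cos(t)]]); C=np.array([.4831,-.3685])
im,d=manip.capture('side'); P=cloud('side',d); s=(P[...,:2]-C)@U.T*1000; z=P[...,2]
m=(abs(s[...,0])<62)&(abs(s[...,1])<46)&(z>.0145)&(z<.0205); q=s[m]
A=np.c_[P[m][:,:2],np.ones(m.sum())]; print('n',m.sum(),'z',z[m].mean().round(4),'tilt',np.linalg.lstsq(A,z[m],rcond=None)[0][:2].round(3),'u',np.percentile(q[:,0],[.5,99.5]).round(1),'v',np.percentile(q[:,1],[.5,99.5]).round(1))
g=(z>.086)&(P[...,0]>.42)&(P[...,0]<.48)&(P[...,1]<-.1)&(P[...,1]>-.17)&(z<.1); print('rake',P[g].mean(0).round(4))
print(manip.get_obs()['position'])
cv2.imwrite('pics/side8.png',cv2.resize(im[170:400,180:420,::-1],None,fx=3,fy=2.6))
```

```text
n 1337 z 0.0182 tilt [ 0.002 -0.021] u [-56.9  54. ] v [-39.1  37.8]
rake [ 0.4452 -0.1357  0.0921]
[ 0.48145665 -0.37047555  0.18882421]
```

View pics/side8.png

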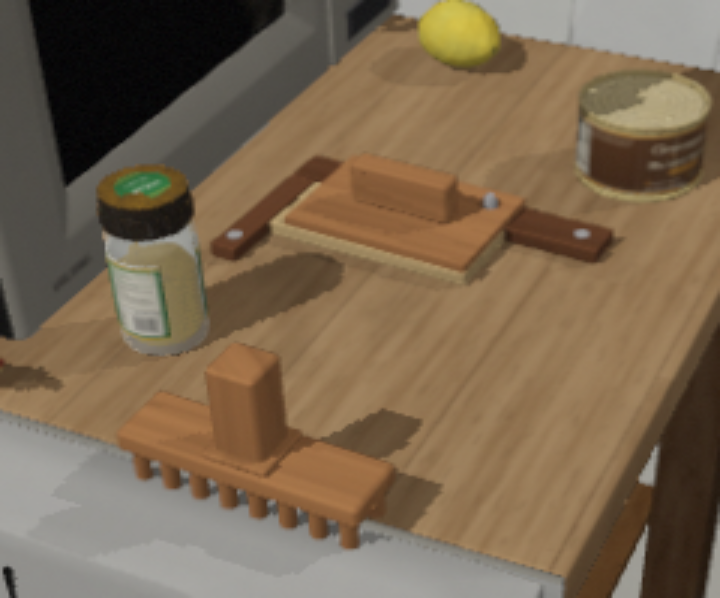

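The cover is seated flat over the block with the near pin through its hole (crop 491,200). The rake stands in its place, and jar, tin and lemon look undisturbed. I'm letting the arm settle, then handing in.

Request:
step_arm([
  {"x": 0,"y": 0,"z": 0,"yaw": 0,"gripper": 0},
  {"x": 0,"y": 0,"z": 0,"yaw": 0,"gripper": 0},
  {"x": 0,"y": 0,"z": 0,"yaw": 0,"gripper": 0},
  {"x": 0,"y": 0,"z": 0,"yaw": 0,"gripper": 0},
])

```text
time: 22.15
position: [0.4838, -0.3689, 0.1872]
tcp_rot: [0.999, -0.032, -0.0, -0.0]
ft_force: [-0.3, 0.0, 0.3]
grip_width: 0.0425
gripper_force: 0.0
```

```bash
python3 -c "
from workcell import manip
print(manip.finish_job())"
```

```text
the job is handed in; nothing more can be done
None
```

I handed the job in at about 22 s: the five sticks are combed into the rack's corner, the rake stands back in its place and the cover sits on both pins, all checked by camera; the hand-in call gave no verdict.

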